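# Slide the roll tray home past its spring catch

## Task

On the small counter stand, press the steel spring bar down with your fingertips and, keeping it held down, gently push the black tray of rolls by its handle plate along the stand, over the two catch teeth, until it is fully home against the end stop, without ramming it. Then let go so that the catch springs up behind the tray and locks it in, and leave everything untouched. Do not grip or lift the tray, never let the bar rise under the tray on its way over the teeth, and do not disturb the other things on the counter.

Things in the scene. Friction and masses are not known exactly. Their poses are not given: they have to be found in the camera images.
- stand: Fixed pale wooden stand on the counter, 160 mm wide (x), 420 long (y, -285 to +135), z up. Origin: on the counter, midway between the two catch teeth. The tray travels to the stand's +y. Two ledges (tops 45 mm above the counter, inner faces x = +-50) carry it, between guides (tops 60 mm high, inner faces x = +-68). The 100 mm space between the ledges is open from above.
- end_stop (a point): Middle of the inner face of the stand's upright end stop plate (150 mm wide, top 85 mm above the counter), at y = +123 mm of the stand, 65 mm above the counter. Fully home, the tray's front rests on it.
- catch: Spring catch: level steel bar 92 mm wide between the ledges, y = -280 to +7 mm of the stand, running on under the tray, top 41 mm above the counter when up, 18 mm travel down; can be pressed anywhere along it, stays level. About 1.7 N starts it, 5.5 N holds it fully down; it springs up by itself. Origin and axes coincide with the stand's when up; the origin sinks with the bar.
- teeth (a point): Point midway between the tops of the two square teeth on the bar (16 mm wide, centred x = +-38 mm, y = -7 to +7 mm), 55 mm above the counter when up. They stand 10 mm above the ledges and block the tray; it clears them only with the bar pressed down more than 10 mm (12 to 17 is safe). With the tray home they stand 6 mm behind its rear face.
- press_point (a point): Point on top of the spring bar, on its centre line at y = -240 mm of the stand, always free of the tray: a fingertip can go down here. Moves down with the bar.
- tray: Loose black slotted tray of bread rolls, 0.4 to 0.8 kg, 130 mm wide (x), 110 long (y, travels to +y), 45 high. Origin: centre of its underside, 45 mm above the counter on the ledges; axes as the stand's. At the start its front (y = +55) is 10 to 45 mm short of the teeth. Fully home its origin is at y = +68 mm of the stand.
- push_plate (a point): Middle of the rear (-y) face of the upright push plate behind the tray (60 mm wide, 6 thick, 2 to 36 mm above the tray's underside), at y = -96 mm of the tray, 19 mm above its underside; joined to the tray by a neck 44 mm wide. Push it towards +y.
- small_loaf: Bystander, leave alone: bread loaf, 56 mm wide, 130 long, 56 high, beside the stand on the robot's side. Origin: centre of its underside.
- tag_holder: Bystander, leave alone: clear price-tag holder, 50 x 70 mm, 53 high, just beyond the stand. Origin: centre of its underside.
- flour_cup: Bystander, leave alone: steel cup, 64 mm across, 70 high, just beyond the stand. Origin: centre of its underside.
- roll: Bystander, leave alone: dark bread roll, 48 mm wide, 75 long, 48 high, beside the stand on the robot's side. Origin: centre of its underside.
- jar: Bystander, leave alone: glass jar with lid, 70 mm across, 100 high. Origin: centre of its underside.
- tongs: Bystander, leave alone: steel serving tongs lying flat, about 240 mm long. Origin: centre of its underside.
- scraper: Bystander, leave alone: dough scraper lying flat, steel blade and wooden grip, 107 x 130 mm, 20 high. Origin: centre of its underside.
Things that resemble listed ones, but are neither listed nor needed, are in the scene too. Leave any green look-alike of the tray alone.

How it is judged:
On the way, in this order (a step that is already met when the one before it is completed fails the run):
1. the spring bar is held down by the fingers (more than 10.5 mm) with the tray still short of the teeth (contact force between the fingers and catch above 0.5 N and z of catch in the frame of stand below -0.0105 m and y of tray in the frame of stand below -0.06 m), for 0.1 s.
2. the tray is half over the teeth while the fingers still hold the bar down (contact force between the fingers and catch above 0.5 N and z of catch in the frame of stand below -0.0095 m and y of tray in the frame of stand between -0.03 and 0.055 m), for 0.05 s.
At the end, for the whole second after the job is handed in: The tray lies flat on the ledges within 6 mm of the end stop (its origin past y = +62 mm of the stand), at rest, the catch is up again (within 2 mm of its top position) behind it, and the robot is clear (y of tray in the frame of stand above 0.062 m and z of tray in the frame of stand between 0.042 and 0.048 m and angle between tray's own z axis and vertical below 0.05 rad and z of catch in the frame of stand above -0.002 m and linear speed of tray below 0.01 m/s); the robot touches nothing.
It fails at once if the tray is lifted or tipped (underside more than 10 mm above the ledges, or tilted more than 0.15 rad) (z of tray in the frame of stand above 0.055 m or angle between tray's own z axis and vertical above 0.15 rad).
It fails at once if the bar is let up under the tray (its teeth press on the tray with more than 2.5 N while the tray is over them) (y of tray in the frame of stand between -0.045 and 0.052 m and contact force between catch and tray above 2.5 N).
It fails at once if the tray is pinched or rammed (more than 40 N from the fingers) (contact force between the fingers and tray above 40 N).
It fails at once if a bystander is moved by more than 20 mm (distance of any of small_loaf, tag_holder, flour_cup, roll, jar, tongs, scraper from where it was at the start of the episode above 0.02 m).
It also fails if it takes over 38 s, if anything falls off the work surface, if the arm or the gripper's body presses on something with over 40 N, if the wrist force passes 120 N, or if a joint passes its speed limit or range.

## Robot

A 6-joint arm with a two-finger parallel gripper is mounted at the origin on the work surface. World frame = base frame: x ahead of the robot, y to its left, z up, the work surface at z = 0. Lengths are in m, angles in rad, forces in N, time in s.
With the tool pointing down it reaches from about 0.425 to 0.95 m from the base axis. Payload 3.5 kg.
Tool frame: the origin (TCP) lies on the centre line of the jaws, within the pads' length; the fingertips stand 17 mm ahead of it and the grasp point (between the pads) lies 2 mm behind it; z points along the fingers, y is the line along which they close (so a half turn about z gives the same grasp; the last joint's range is limited). The gripper opens to 85 mm and grips with 20 to 120 N. Pads are 22 mm wide; open, the fingers measure 114 mm over their backs; the gripper's body (76 mm by 85 mm) begins 54 mm behind the grasp point. The pads swing forward as they close: fully open they stand 13 mm farther back than shut.
Start: joints at [0.973, 0.286, 1.577, -0, 1.279, -0.15], TCP at [0.292, 0.608, 0.223] pointing down, gripper open.
Joint ranges: [-2.77, 2.77], [-0.9, 2.22], [0.21, 2.48], [-1.53, 4.67], [0.24, 2.81], [-2.84, 2.84]. Speed limits (rad/s): [2.79, 2.79, 3.14, 3.14, 3.14, 3.14].

## Interface

Orientations are given as a unit quaternion [x, y, z, w].
In Python, from plant import ctrl gives the robot as it stands. The module is installed in compiled form; this text tells all that it offers.
- The arm moves only by the tool drive_tool, never from a script. Its argument "moves" is a list of rows, each a list of 3 entries, a list of its own where there are three numbers: the turn, a rotation vector about the tool's x, y, z in rad, then the shift along the tool's x, y, z in m, then the finger opening in m, from 0 to 0.0854. A call has 1 to 5 rows; each row shifts and turns the commanded pose from where the row before left it, along the tool's axes as they then stand; what a row does not reach is not made up. A row lasts 1/8 s, in which the tool goes at most 62.5 mm and 10.7 degrees, less where a joint would pass 70% of its speed; a pose out of reach is approached as far as the arm can. A call with a gripper value outside its range is refused whole. The fingers move at their own pace and stop on an object; "grip_force" is the grip in N (left out, the last holds). Time passes only in rows, so rows that do not move let the fingers close. It gives the time, the measured TCP pose, the force, the opening and the grip force at its end, in the units of the state.
- ctrl.get_state(): the state, without advancing time (a new reading comes with each control period).
- ctrl.read_camera(name): name is "scene" or "top"; returns a dict with "image" (400x640x3 uint8, red, green, blue), "fx", "fy", "cx", "cy" (pixels), "R" (3x3) and "t" (3): a world point X has camera coordinates R X + t. Camera axes: x right, y down, z forward; pixel columns grow to the right and rows downward; lengths in m; the calibration is good to about 2 mm. A picture is of the moment at which its call begins. There is no depth.
- ctrl.sign_off(): hands the job in; it is judged then, once.
The state is a dict: "time": time; "qpos": joint angles; "dq": joint speeds; "joint_efforts": joint torques, N m; "eef_pos": TCP position; "tcp_rot": TCP orientation; "contact_force": force on the tool from outside, world axes, zero at the start; "wrist_torque": the same for the moment, N m; "opening": opening from 0.0 (shut) to 1.0 (fully open); "finger_force": force on a finger pad.
Only numpy, scipy, OpenCV 4.12 (cv2) and the standard library are available. Lean on these libraries where they do the work, as an engineer would, in place of code of your own. Each camera call takes 0.05 s, during which the arm holds its last target. There are 200 camera calls.

## Working session

There is one attempt and no reset: what is moved stays moved. The work goes in short steps, Python scripts to look and compute and a tool call to move; the robot and the scene stay as the last step left them, time stands still between calls to the robot, and variables do not carry over. Pictures are saved under pics/ and viewed, at most 10 in all, crops included, and the job is handed in when it is done.

Besides the shell and the picture viewer there is one more tool, called by a JSON object that holds its "method" and its "body", one argument or row to a line. drive_tool: Moves the arm, as the interface text tells. Its arguments: {"type":"object","properties":{"moves":{"type":"array","items":{"type":"array"}},"grip_force":{"type":"number"}},"required":["moves"]}

```bash
mkdir -p pics; python3 - <<'E'
from plant import ctrl
import cv2,numpy as np
for n in("scene","top"):
    c=ctrl.read_camera(n); cv2.imwrite(f"pics/{n}0.png",c["image"][:,:,::-1])
    print(n,c["fx"],c["fy"],c["cx"],c["cy"],np.round(c["R"],4).tolist(),np.round(c["t"],4).tolist())
s=ctrl.get_state();print(s)
E
```

```text
scene 400.42129099794397 400.42129099794397 324.5855892388905 198.57543609400093 [[-0.0138, 0.9998, 0.0124], [0.7264, 0.0185, -0.687], [-0.6871, -0.0005, -0.7266]] [0.0492, -0.2792, 1.3833]
top 389.6009095542784 389.6009095542784 315.4132724935287 202.43041078198877 [[0.0141, -0.9998, -0.0124], [-0.9985, -0.0134, -0.054], [0.0538, 0.0131, -0.9985]] [-0.0262, 0.4946, 1.0569]
{'time': 0.1, 'qpos': array([ 9.72995067e-01,  2.87152946e-01,  1.57800201e+00,  2.49692276e-05,
        1.27864085e+00, -1.50021318e-01]), 'dq': array([ 8.76848259e-05,  8.98915784e-05, -4.29595070e-03,  1.80106531e-03,
       -1.64761436e-04,  1.32624281e-03]), 'joint_efforts': array([ 1.87052450e-03, -4.07295871e+01, -2.93699205e+01, -9.01252747e-05,
        3.40412837e-03,  1.27745654e-06]), 'eef_pos': array([0.29188584, 0.60795252, 0.22175043]), 'tcp_rot': array([ 2.22027559e-01,  9.75039768e-01, -1.02109743e-03, -4.13486399e-04]), 'contact_force': array([-0.45132476,  0.27779466,  1.1544137 ]), 'wrist_torque': array([ 0.01368216,  0.01551064, -0.01050492]), 'finger_force': 0.0, 'opening': 0.9965787227815679}
```

View pics/scene0.png

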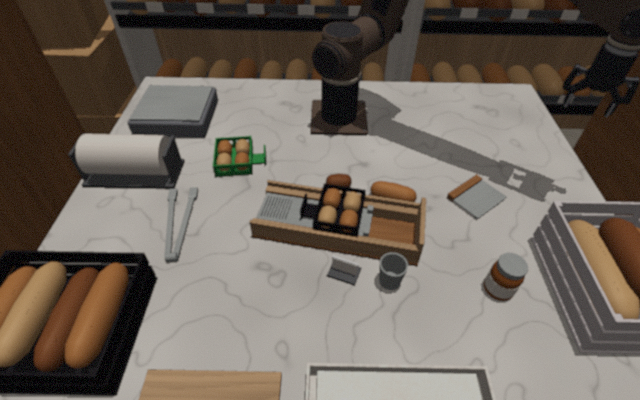

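View pics/top0.png

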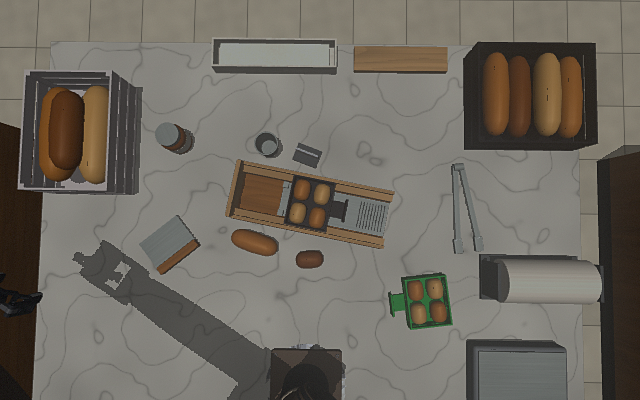

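The black tray is at top (310,202), with its push plate at about (343,210). Things that could be mistaken for it are the green tray at (427,303) and the big black basket at (530,95). I choose the one on the stand. The end stop is at the left (235,188), and the bar's free end is at about (375,217). I'll check this in one close crop.

```bash
python3 - <<'E'
import cv2
i=cv2.imread("pics/top0.png")[150:260,215:405]
cv2.imwrite("pics/crop0.png",cv2.resize(i,None,fx=4,fy=4,interpolation=cv2.INTER_CUBIC))
E
```

```text
(no output)
```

View pics/crop0.png

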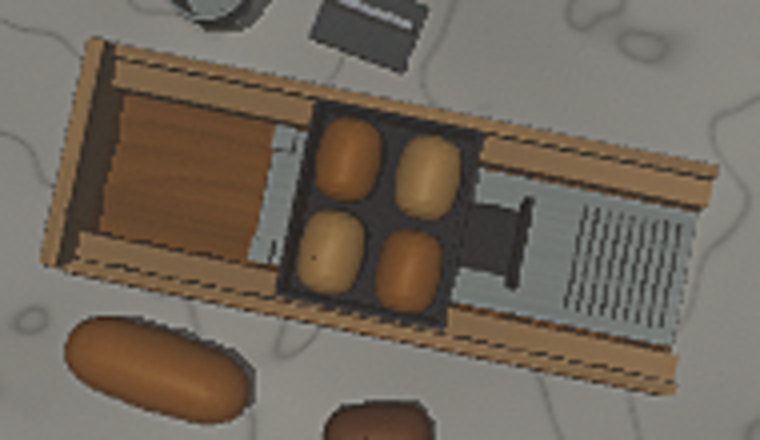

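The crop shows the black tray on its bar, with the plate's rear face running from crop (533,200) to (516,288). The stand's rear corners are (718,168) and (674,393), and the end stop's outer top corners are (92,40) and (43,265). The teeth are near (290,147) and (272,250).

```bash
cat >h.py <<'E'
from plant import ctrl
import numpy as np
from scipy.spatial.transform import Rotation as Rn
def ray(c,u,v,z):
    d=np.array([(u-c["cx"])/c["fx"],(v-c["cy"])/c["fy"],1]);R=np.array(c["R"]);o=-R.T@c["t"];d=R.T@d
    return o+d*(z-o[2])/d[2]
E
python3 - <<'E'
from h import *
c=ctrl.read_camera("top")
f=lambda u,v,z:ray(c,215+u/4-.5+.125*3,150+v/4-.125,z)
P={k:f(*a) for k,a in dict(rr1=(718,168,.06),rr2=(674,393,.06),e1=(92,38,.085),e2=(42,266,.085),p1=(533,200,.081),p2=(516,288,.081),t1=(290,147,.055),t2=(272,250,.055),fl=(318,100,.09),fr=(278,295,.09),rl=(482,132,.09),rr=(445,326,.09)).items()}
for k,p in P.items():print(k,p.round(4))
r=(P['rr1']+P['rr2'])/2;e=(P['e1']+P['e2'])/2
d=(e-r)[:2];print("L",np.linalg.norm(d),"W",np.linalg.norm((P['rr1']-P['rr2'])[:2]))
y=d/np.linalg.norm(d);x=np.array([y[1],-y[0]]);print("y",y,"yaw",np.arctan2(y[1],y[0])-np.pi/2)
o=((r[:2]+.285*y)+(e[:2]-.135*y))/2
print("O",o)
for k,p in P.items():q=p[:2]-o;print(k,round(q@x,4),round(q@y,4))
s=ctrl.get_state();R=Rn.from_quat(s["tcp_rot"]).as_matrix();print(R.round(3))
for Y in(-.24,-.2):print(Y,o+Y*y)
E
```

```text
rr1 [ 0.5229 -0.2267  0.06  ]
rr2 [ 0.3756 -0.1986  0.06  ]
e1 [0.5997 0.1816 0.085 ]
e2 [0.4521 0.2101 0.085 ]
p1 [ 0.4989 -0.1042  0.081 ]
p2 [ 0.4423 -0.0939  0.081 ]
t1 [0.5335 0.0549 0.055 ]
t2 [0.4652 0.0656 0.055 ]
fl [0.5607 0.0345 0.09  ]
fr [0.4357 0.0578 0.09  ]
rl [ 0.5415 -0.0706  0.09  ]
rr [ 0.4175 -0.0486  0.09  ]
L 0.4156659275252098 W 0.1499494628385517
y [0.18445104 0.9828417 ] yaw -0.18551328441167492
O [0.5014045  0.06529658]
rr1 0.075 -0.2831
rr2 -0.075 -0.2826
e1 0.0752 0.1325
e2 -0.0752 0.1332
p1 0.0288 -0.1671
p2 -0.0287 -0.1674
t1 0.0335 -0.0043
t2 -0.0356 -0.0064
fl 0.0639 -0.0193
fr -0.0632 -0.0195
rl 0.0644 -0.1262
rr -0.0614 -0.1274
[[-0.901  0.433 -0.001]
 [ 0.433  0.901 -0.002]
 [ 0.    -0.002 -1.   ]]
-0.24 [ 0.45713625 -0.17058543]
-0.2 [ 0.4645143  -0.13127176]
```

```bash
cat >>h.py <<'E'
O=np.array([.5014,.0653]);Y=np.array([.18445,.98284]);X=np.array([Y[1],-Y[0]])
def st():
    s=ctrl.get_state();p=np.array(s["eef_pos"]);R=Rn.from_quat(s["tcp_rot"]).as_matrix();q=p[:2]-O
    print("t",round(s["time"],2),"stand x,y,z",(q@X).round(4),(q@Y).round(4),p[2].round(4),"F",np.round(s["contact_force"],1),"open",round(s["opening"],3))
    return s,p,R
E
python3 - <<'E'
from h import *
s,p,R=st()
g=np.r_[O-.195*Y,.16];m=np.array([.40,.24,.21])
Rg=np.c_[np.r_[Y,0],np.r_[X,0],[0,0,-1]]
rv=(Rn.from_matrix(R.T@Rg)).as_rotvec();print(rv)
pts=[p+(m-p)*k/7 for k in range(1,8)]+[m+(g-m)*k/8 for k in range(1,9)]
Rc=R;pc=p
for q in pts:
    Rn_=Rc@Rn.from_rotvec(rv/15).as_matrix();print((Rc.T@(q-pc)).round(3));pc=q;Rc=Rn_
print(rv/15)
E
```

```text
t 0.15 stand x,y,z -0.306 0.4948 0.2219 F [ 0.2 -0.   0.7] open 1.004
[-1.81254283e-03  9.49059534e-04  1.30852516e+00]
[-0.037 -0.041  0.002]
[-0.04  -0.037  0.002]
[-0.043 -0.034  0.002]
[-0.046 -0.03   0.002]
[-0.048 -0.026  0.002]
[-0.05  -0.021  0.002]
[-0.052 -0.017  0.002]
[-0.044 -0.015  0.006]
[-0.045 -0.011  0.006]
[-0.046 -0.007  0.006]
[-0.046 -0.003  0.006]
[-0.047  0.001  0.006]
[-0.046  0.005  0.006]
[-0.046  0.009  0.006]
[-0.045  0.013  0.006]
[-1.20836188e-04  6.32706356e-05  8.72350104e-02]
```

{"method": "drive_tool", "body": {
  "moves": [
    [[0,0,0.0872],[-0.037,-0.041,0.002],0],
    [[0,0,0.0872],[-0.04,-0.037,0.002],0],
    [[0,0,0.0872],[-0.043,-0.034,0.002],0],
    [[0,0,0.0872],[-0.046,-0.03,0.002],0],
    [[0,0,0.0872],[-0.048,-0.026,0.002],0]
  ],
  "grip_force": 20
}}

```text
time: 0.78
eef_pos: [0.3689, 0.3436, 0.2127]
tcp_rot: [0.429, 0.903, -0.0, 0.0]
contact_force: [0.4, 0.1, -0.4]
opening: 0.003
finger_force: 0.0
```

{"method": "drive_tool", "body": {
  "moves": [
    [[0,0,0.0872],[-0.05,-0.021,0.002],0],
    [[0,0,0.0872],[-0.052,-0.017,0.002],0],
    [[0,0,0.0872],[-0.044,-0.015,0.006],0],
    [[0,0,0.0872],[-0.045,-0.011,0.006],0],
    [[0,0,0.0872],[-0.046,-0.007,0.006],0]
  ]
}}

```text
time: 1.4
eef_pos: [0.4252, 0.1024, 0.1908]
tcp_rot: [0.614, 0.789, 0.0, 0.0]
contact_force: [0.2, -0.0, -0.0]
opening: 0.001
finger_force: 0.0
```

{"method": "drive_tool", "body": {
  "moves": [
    [[0,0,0.0872],[-0.046,-0.003,0.006],0],
    [[0,0,0.0872],[-0.047,0.001,0.006],0],
    [[0,0,0.0872],[-0.046,0.005,0.006],0],
    [[0,0,0.0872],[-0.046,0.009,0.006],0],
    [[0,0,0.0872],[-0.045,0.013,0.006],0]
  ]
}}

```text
time: 2.02
eef_pos: [0.468, -0.1268, 0.1607]
tcp_rot: [0.77, 0.638, 0.0, 0.0]
contact_force: [1.5, 0.9, -0.4]
opening: 0.002
finger_force: 0.0
```

```bash
python3 - <<'E'
from h import *
s,p,R=st();Rg=np.c_[np.r_[Y,0],np.r_[X,0],[0,0,-1]]
print(Rn.from_matrix(R.T@Rg).as_rotvec(),R.T@(np.r_[O-.195*Y,.16]-p))
E
```

```text
t 2.02 stand x,y,z 0.0026 -0.1949 0.1607 F [ 1.5  0.9 -0.4] open 0.002
[ 9.10991688e-05 -1.09714777e-04 -2.65623008e-03] [-7.29557269e-05 -2.59282442e-03  7.35027061e-04]
```

{"method": "drive_tool", "body": {
  "moves": [
    [[0,0,0],[0,-0.0026,0.025],0],
    [[0,0,0],[0,0,0.03],0],
    [[0,0,0],[0,0,0.025],0],
    [[0,0,0],[0,0,0.013],0],
    [[0,0,0],[0,0,0],0]
  ]
}}

```text
time: 2.65
eef_pos: [0.4649, -0.1244, 0.0672]
tcp_rot: [0.769, 0.639, -0.0, -0.001]
contact_force: [0.4, -0.3, 0.8]
opening: -0.002
finger_force: 0.0
```

```bash
python3 - <<'E'
from h import *
import cv2
st()
a=ctrl.read_camera("top")["image"][150:260,215:405,::-1];b=ctrl.read_camera("scene")["image"][165:275,240:430,::-1]
f=lambda i:cv2.resize(i,None,fx=2.7*1.5,fy=2.7,interpolation=3) if 0 else cv2.resize(i,None,fx=2.7,fy=2.7,interpolation=3)
cv2.imwrite("pics/c1.png",np.vstack([f(a),f(b)]))
E
```

```text
t 2.65 stand x,y,z -0.0009 -0.1932 0.0672 F [ 0.4 -0.3  0.8] open -0.002
```

View pics/c1.png

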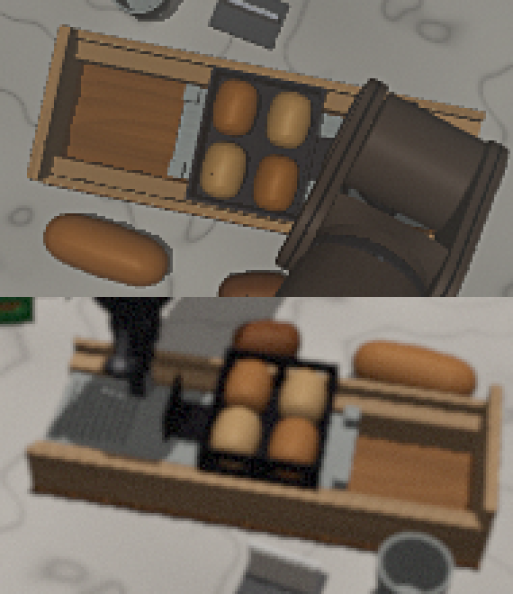

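The fingers, at lower crop (135,375), are just above the bar and behind the push plate at (178,405), with a clear gap. Next I press.

{"method": "drive_tool", "body": {
  "moves": [
    [[0,0,0],[0,0.001,0.004],0],
    [[0,0,0],[0,0,0.004],0],
    [[0,0,0],[0,0,0.003],0],
    [[0,0,0],[0,0,0.003],0],
    [[0,0,0],[0,0,0],0]
  ]
}}

```text
time: 3.38
eef_pos: [0.4662, -0.1248, 0.0537]
tcp_rot: [0.769, 0.639, -0.0, -0.0]
contact_force: [-0.4, -0.8, -0.1]
opening: 0.001
finger_force: 0.0
```

{"method": "drive_tool", "body": {
  "moves": [
    [[0,0,0],[0,0,0.002],0],
    [[0,0,0],[0,0,0.002],0],
    [[0,0,0],[0,0,0],0],
    [[0,0,0],[0,0,0],0]
  ]
}}

```text
time: 3.88
eef_pos: [0.4665, -0.125, 0.05]
tcp_rot: [0.769, 0.639, 0.0, 0.0]
contact_force: [0.0, 0.5, -0.2]
opening: 0.004
finger_force: 0.0
```

```bash
python3 - <<'E'
from h import *
import cv2
for _ in range(3):
    b=ctrl.read_camera("scene")["image"][185:265,240:350,::-1];st()
cv2.imwrite("pics/c2.png",cv2.resize(b,None,fx=6,fy=6,interpolation=3))
E
```

```text
t 3.92 stand x,y,z 0.0009 -0.1934 0.0501 F [0.2 0.7 0.1] open -0.0
t 3.98 stand x,y,z 0.0008 -0.1934 0.0501 F [-0.3  0.1 -0.3] open -0.003
t 4.03 stand x,y,z 0.0009 -0.1935 0.0501 F [-0.9 -1.1 -0.5] open -0.001
```

View pics/c2.png

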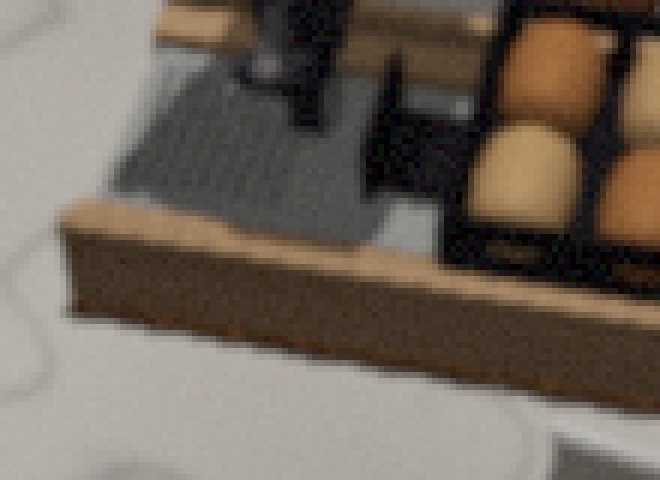

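The tip's bottom is at crop (308,130), so pixel (291,207). I'll work out its height from the ray.

```bash
python3 - <<'E'
from h import *
c=ctrl.read_camera("scene")
for uv in((308,130),(325,130)):
  for z in(.03,.035,.04,.045,.05):
    q=ray(c,240+uv[0]/6-.4,185+uv[1]/6-.4,z)[:2]-O;print(uv,z,(q@X).round(4),(q@Y).round(4))
st()
E
```

```text
(308, 130) 0.03 -0.0199 -0.2047
(308, 130) 0.035 -0.0156 -0.2033
(308, 130) 0.04 -0.0112 -0.202
(308, 130) 0.045 -0.0069 -0.2006
(308, 130) 0.05 -0.0025 -0.1992
(325, 130) 0.03 -0.0215 -0.1974
(325, 130) 0.035 -0.0171 -0.1961
(325, 130) 0.04 -0.0127 -0.1947
(325, 130) 0.045 -0.0084 -0.1934
(325, 130) 0.05 -0.004 -0.192
t 4.08 stand x,y,z 0.0008 -0.1934 0.0501 F [-0.2 -0.5 -0. ] open -0.001
```

{"method": "drive_tool", "body": {
  "moves": [
    [[0,0,0],[0,0,0.002],0],
    [[0,0,0],[0,0,0.002],0],
    [[0,0,0],[0,0,0.002],0],
    [[0,0,0],[0,0,0],0]
  ]
}}

```text
time: 4.58
eef_pos: [0.4663, -0.1249, 0.0437]
tcp_rot: [0.769, 0.639, -0.0, -0.0]
contact_force: [-0.3, -0.4, -1.1]
opening: -0.005
finger_force: 0.0
```

{"method": "drive_tool", "body": {
  "moves": [
    [[0,0,0],[0,0,0.002],0],
    [[0,0,0],[0,0,0.002],0],
    [[0,0,0],[0,0,0],0]
  ]
}}

```text
time: 4.95
eef_pos: [0.4663, -0.1249, 0.0398]
tcp_rot: [0.769, 0.639, -0.0, -0.0]
contact_force: [-0.5, -0.4, -0.5]
opening: 0.0
finger_force: 0.0
```

```bash
python3 - <<'E'
from h import *
import cv2
F=[]
for _ in range(10):
    b=ctrl.read_camera("scene")["image"][165:275,240:430,::-1];F.append(ctrl.get_state()["contact_force"])
print(np.mean(F,0),np.std(F,0))
a=cv2.imread("pics/scene0.png")[165:275,240:430]
f=lambda i:cv2.resize(i,None,fx=2.7*1.0,fy=2.7,interpolation=3)
cv2.imwrite("pics/c3.png",np.vstack([f(a),f(b)]))
E
```

```text
[ 0.36171662 -0.24171009  0.15007971] [0.44873267 0.4522898  0.53303517]
```

View pics/c3.png

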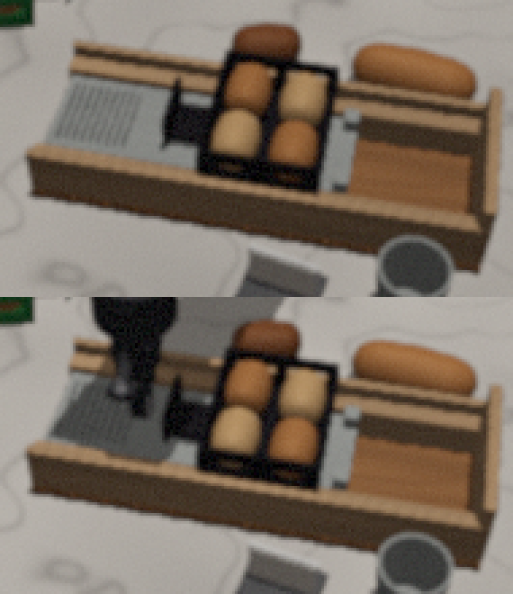

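```bash
python3 - <<'E'
from h import *
c=ctrl.read_camera("scene")
for n,u,v,z in(("nearrear",33,150,.06),("farrear",75,43,.06),("plate top near",177,97,.081),("endstop near top",490,190,.085)):
    p=ray(c,240+u/2.7-.3,165+v/2.7-.3,z);q=p[:2]-O;print(n,(q@X).round(4),(q@Y).round(4))
s,p,R=st()
for d in(0,.01,.017):
  for xx in(.0,.012):
    w=p+R[:,2]*d+np.r_[X,0]*xx;k=c["R"]@w+c["t"];print(d,xx,(np.array([c["cx"]+c["fx"]*k[0]/k[2]-240,c["cy"]+c["fy"]*k[1]/k[2]-165])*2.7).round(0)+[0,297])
E
```

```text
nearrear 0.0711 -0.2781
farrear -0.071 -0.2819
plate top near -0.0014 -0.1604
endstop near top 0.0522 0.1275
t 5.5 stand x,y,z 0.0008 -0.1934 0.0401 F [ 0.3 -0.8  0.3] open 0.0
0 0.0 [143. 419.]
0 0.012 [140. 428.]
0.01 0.0 [143. 426.]
0.01 0.012 [140. 435.]
0.017 0.0 [144. 431.]
0.017 0.012 [141. 440.]
```

{"method": "drive_tool", "body": {
  "moves": [
    [[0,0,0],[0,0,0.002],0],
    [[0,0,0],[0,0,0.002],0],
    [[0,0,0],[0,0,0],0]
  ]
}}

```text
time: 5.88
eef_pos: [0.4663, -0.1248, 0.0357]
tcp_rot: [0.769, 0.639, -0.0, -0.0]
contact_force: [-0.3, 0.8, 0.1]
opening: 0.003
finger_force: 0.0
```

{"method": "drive_tool", "body": {
  "moves": [
    [[0,0,0],[0,0,0.002],0],
    [[0,0,0],[0,0,0.002],0],
    [[0,0,0],[0,0,0],0]
  ]
}}

```text
time: 6.25
eef_pos: [0.4666, -0.125, 0.0321]
tcp_rot: [0.769, 0.639, -0.0, -0.0]
contact_force: [-1.5, -0.2, 1.9]
opening: 0.001
finger_force: 0.9
```

```bash
python3 - <<'E'
from h import *
import cv2
F=[]
for _ in range(8):
    b=ctrl.read_camera("scene")["image"][165:265,240:350,::-1];s=ctrl.get_state();F.append([*s["contact_force"],s["finger_force"]])
print(np.mean(F,0),st()[0]["wrist_torque"])
cv2.imwrite("pics/c4.png",cv2.resize(b,None,fx=6,fy=6,interpolation=cv2.INTER_LANCZOS4))
E
```

```text
t 6.65 stand x,y,z 0.0009 -0.1935 0.0321 F [-0.4  0.4  2. ] open -0.001
[-0.41725691  0.49812679  1.66596837  0.90340976] [-0.02206287  0.10718797  0.01359912]
```

View pics/c4.png

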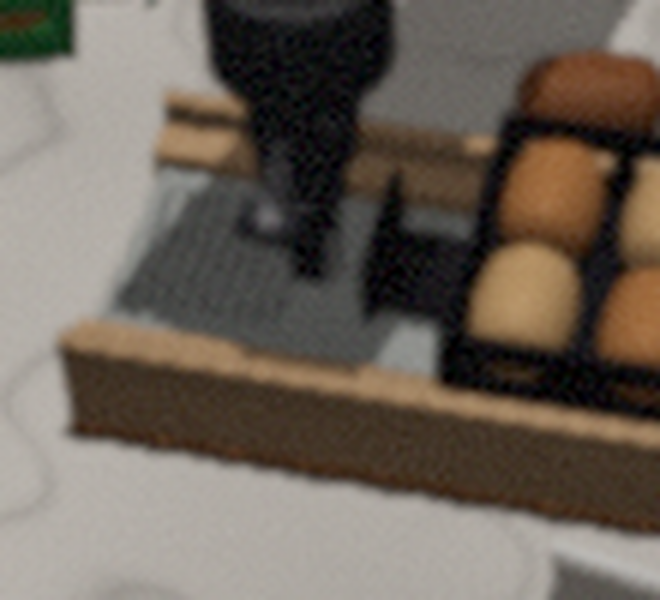

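The fingertip at crop (310,275) rests on the bar. The force of about 1.7 N, shared over the pads, matches first contact with the bar. The gripper stays clear of the plate at (385,170). I'll press further and check against the spring law of about 0.21 N/mm.

{"method": "drive_tool", "body": {
  "moves": [
    [[0,0,0],[0,0,0.002],0],
    [[0,0,0],[0,0,0.002],0],
    [[0,0,0],[0,0,0.002],0],
    [[0,0,0],[0,0,0],0]
  ]
}}

```text
time: 7.15
eef_pos: [0.4666, -0.125, 0.026]
tcp_rot: [0.769, 0.639, 0.0, 0.0]
contact_force: [-0.5, 0.7, 3.0]
opening: -0.001
finger_force: 1.5
```

{"method": "drive_tool", "body": {
  "moves": [
    [[0,0,0],[0,0,0.002],0],
    [[0,0,0],[0,0,0.002],0],
    [[0,0,0],[0,0,0.002],0],
    [[0,0,0],[0,0,0],0]
  ]
}}

```text
time: 7.65
eef_pos: [0.4666, -0.125, 0.02]
tcp_rot: [0.769, 0.639, 0.0, 0.0]
contact_force: [-0.4, 0.2, 4.6]
opening: -0.001
finger_force: 2.2
```

```bash
cat >f.py <<'E'
from h import *
F=[]
for _ in range(8):
    c=ctrl.read_camera("scene");s=ctrl.get_state();F.append([*s["contact_force"],s["finger_force"]])
st();print(np.mean(F,0).round(2),np.round(s["wrist_torque"],2))
E
python3 f.py
```

```text
t 8.05 stand x,y,z 0.0009 -0.1935 0.0201 F [-1.1  0.5  4.1] open 0.0
[-0.77  0.09  4.4   2.21] [0.09 0.08 0.02]
```

{"method": "drive_tool", "body": {
  "moves": [
    [[0,0,0],[0.002,-0.001,0.0015],0],
    [[0,0,0],[0.003,0,0],0],
    [[0,0,0],[0.003,0,0],0],
    [[0,0,0],[0.003,0,0],0],
    [[0,0,0],[0.003,0,0],0]
  ]
}}

```text
time: 8.68
eef_pos: [0.4683, -0.1113, 0.0186]
tcp_rot: [0.769, 0.639, -0.0, 0.001]
contact_force: [-1.9, -8.3, 3.3]
opening: 0.004
finger_force: 2.4
```

{"method": "drive_tool", "body": {
  "moves": [
    [[0,0,0],[0.003,0,0],0],
    [[0,0,0],[0.003,0,0],0],
    [[0,0,0],[0.003,0,0],0]
  ]
}}

```text
time: 9.05
eef_pos: [0.4698, -0.103, 0.0187]
tcp_rot: [0.769, 0.639, -0.001, 0.001]
contact_force: [-1.6, -8.1, 4.7]
opening: 0.003
finger_force: 2.4
```

```bash
python3 f.py
```

```text
t 9.45 stand x,y,z -0.0 -0.1709 0.0186 F [-1.5 -5.3  4.4] open -0.002
[-0.87 -5.95  4.83  2.4 ] [-0.92  0.14  0.  ]
```

{"method": "drive_tool", "body": {
  "moves": [
    [[0,0,0],[0.004,0,0],0],
    [[0,0,0],[0.004,0,0],0],
    [[0,0,0],[0.004,0,0],0],
    [[0,0,0],[0.004,0,0],0],
    [[0,0,0],[0.004,0,0],0]
  ]
}}

```text
time: 10.07
eef_pos: [0.4734, -0.0833, 0.0187]
tcp_rot: [0.769, 0.639, -0.001, 0.001]
contact_force: [-1.7, -8.3, 4.4]
opening: -0.0
finger_force: 2.4
```

{"method": "drive_tool", "body": {
  "moves": [
    [[0,0,0],[0.004,0,0],0],
    [[0,0,0],[0.004,0,0],0],
    [[0,0,0],[0.004,0,0],0],
    [[0,0,0],[0.004,0,0],0],
    [[0,0,0],[0.004,0,0],0]
  ]
}}

```text
time: 10.7
eef_pos: [0.4771, -0.0637, 0.0187]
tcp_rot: [0.769, 0.639, -0.001, 0.001]
contact_force: [-0.9, -8.9, 5.2]
opening: 0.002
finger_force: 2.4
```

```bash
python3 - <<'E'
from h import *
import cv2
s=st()[0];print(s["finger_force"])
a=ctrl.read_camera("top")["image"][150:260,215:405,::-1];b=ctrl.read_camera("scene")["image"][165:275,240:430,::-1]
f=lambda i:cv2.resize(i,None,fx=2.7,fy=2.7,interpolation=3)
cv2.imwrite("pics/c5.png",np.vstack([f(a),f(b)]))
E
```

```text
t 10.7 stand x,y,z -0.0001 -0.1313 0.0187 F [-0.9 -8.9  5.2] open 0.002
2.402534226566786
```

View pics/c5.png

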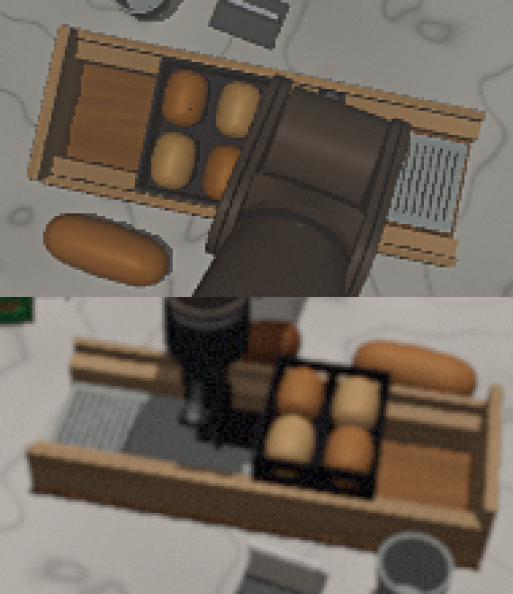

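The tray is now flat over the teeth, with its front at upper crop (150,125), and the fingers at lower (215,435) are against the plate. About 90 mm remains.

{"method": "drive_tool", "body": {
  "moves": [
    [[0,0,0],[0.005,0,0],0],
    [[0,0,0],[0.005,0,0],0],
    [[0,0,0],[0.005,0,0],0],
    [[0,0,0],[0.005,0,0],0],
    [[0,0,0],[0.005,0,0],0]
  ]
}}

```text
time: 11.42
eef_pos: [0.4816, -0.0391, 0.0186]
tcp_rot: [0.769, 0.639, -0.001, 0.001]
contact_force: [-0.8, -7.6, 5.4]
opening: 0.004
finger_force: 2.4
```

{"method": "drive_tool", "body": {
  "moves": [
    [[0,0,0],[0.005,0,0],0],
    [[0,0,0],[0.005,0,0],0],
    [[0,0,0],[0.005,0,0],0],
    [[0,0,0],[0.005,0,0],0],
    [[0,0,0],[0.005,0,0],0]
  ]
}}

```text
time: 12.05
eef_pos: [0.4861, -0.0146, 0.0187]
tcp_rot: [0.769, 0.639, -0.001, 0.001]
contact_force: [-0.8, -8.2, 6.0]
opening: -0.002
finger_force: 2.4
```

{"method": "drive_tool", "body": {
  "moves": [
    [[0,0,0],[0.004,0,0],0],
    [[0,0,0],[0.004,0,0],0],
    [[0,0,0],[0.004,0,0],0],
    [[0,0,0],[0.004,0,0],0],
    [[0,0,0],[0.004,0,0],0]
  ]
}}

```text
time: 12.68
eef_pos: [0.4897, 0.005, 0.0187]
tcp_rot: [0.769, 0.639, -0.001, 0.001]
contact_force: [-2.0, -8.8, 6.2]
opening: 0.001
finger_force: 2.4
```

```bash
python3 f.py
```

```text
t 13.07 stand x,y,z -0.0004 -0.061 0.0186 F [-0.6 -6.7  6.6] open -0.0
[-0.87 -6.77  5.96  2.41] [-0.98  0.12  0.01]
```

{"method": "drive_tool", "body": {
  "moves": [
    [[0,0,0],[0.003,0,0],0],
    [[0,0,0],[0.003,0,0],0],
    [[0,0,0],[0.003,0,0],0],
    [[0,0,0],[0.002,0,0],0],
    [[0,0,0],[0.002,0,0],0]
  ]
}}

```text
time: 13.7
eef_pos: [0.492, 0.0177, 0.0186]
tcp_rot: [0.769, 0.639, -0.001, 0.0]
contact_force: [-2.7, -9.1, 7.6]
opening: 0.001
finger_force: 2.4
```

{"method": "drive_tool", "body": {
  "moves": [
    [[0,0,0],[0.001,0,0],0],
    [[0,0,0],[0.001,0,0],0],
    [[0,0,0],[0.001,0,0],0],
    [[0,0,0],[0.001,0,0],0]
  ]
}}

```text
time: 14.2
eef_pos: [0.4927, 0.0216, 0.0186]
tcp_rot: [0.769, 0.639, -0.001, 0.0]
contact_force: [-0.9, -8.8, 6.5]
opening: -0.001
finger_force: 2.4
```

Stand y is now about -0.045. I'll move in 1 mm steps until the force rises.

{"method": "drive_tool", "body": {
  "moves": [
    [[0,0,0],[0.001,0,0],0],
    [[0,0,0],[0.001,0,0],0],
    [[0,0,0],[0.001,0,0],0]
  ]
}}

```text
time: 14.58
eef_pos: [0.4932, 0.0245, 0.0186]
tcp_rot: [0.769, 0.639, -0.001, 0.0]
contact_force: [-1.8, -9.5, 6.5]
opening: 0.001
finger_force: 2.4
```

{"method": "drive_tool", "body": {
  "moves": [
    [[0,0,0],[0.001,0,0],0],
    [[0,0,0],[0.001,0,0],0]
  ]
}}

```text
time: 14.82
eef_pos: [0.4935, 0.0264, 0.0186]
tcp_rot: [0.769, 0.639, -0.002, 0.0]
contact_force: [-2.5, -12.8, 6.8]
opening: -0.001
finger_force: 2.4
```

```bash
python3 f.py
```

```text
t 15.22 stand x,y,z -0.0005 -0.0397 0.0186 F [-2.6 -9.7  6.9] open 0.003
[-2.13 -9.81  6.76  2.41] [-1.34  0.2   0.01]
```

{"method": "drive_tool", "body": {
  "moves": [
    [[0,0,0],[0.001,0,0],0],
    [[0,0,0],[0,0,0],0]
  ]
}}

```text
time: 15.48
eef_pos: [0.4935, 0.0263, 0.0187]
tcp_rot: [0.769, 0.639, -0.002, 0.001]
contact_force: [-3.6, -14.1, 8.1]
opening: 0.001
finger_force: 2.4
```

```bash
python3 - <<'E'
from h import *
import cv2
s=st()[0]
a=ctrl.read_camera("top")["image"][150:260,215:405,::-1];b=ctrl.read_camera("scene")["image"][165:275,240:430,::-1]
f=lambda i:cv2.resize(i,None,fx=2.7,fy=2.7,interpolation=3)
cv2.imwrite("pics/c6.png",np.vstack([f(a),f(b)]))
E
```

```text
t 15.47 stand x,y,z -0.0006 -0.0398 0.0187 F [ -3.6 -14.1   8.1] open 0.001
```

View pics/c6.png

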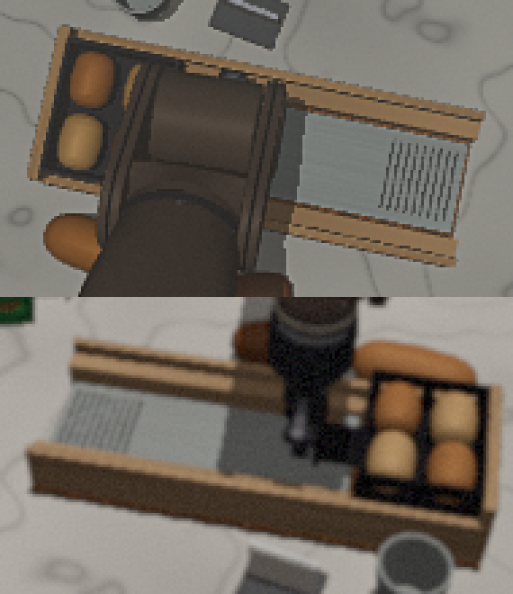

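The tray is home against the stop: the TCP no longer advances and the force has risen. I'll back off and then lift.

{"method": "drive_tool", "body": {
  "moves": [
    [[0,0,0],[-0.003,0,0],0],
    [[0,0,0],[-0.006,0,0],0],
    [[0,0,0],[-0.01,0,0],0],
    [[0,0,0],[-0.002,0,-0.006],0],
    [[0,0,0],[0,0,-0.008],0]
  ]
}}

```text
time: 16.2
eef_pos: [0.4894, 0.0077, 0.0323]
tcp_rot: [0.769, 0.639, -0.001, -0.001]
contact_force: [-0.8, 1.4, 1.5]
opening: -0.002
finger_force: 0.8
```

{"method": "drive_tool", "body": {
  "moves": [
    [[0,0,0],[0,0,-0.01],0],
    [[0,0,0],[0,0,-0.03],0],
    [[0,0,0],[0,0,-0.05],0],
    [[0,0,0],[0,0,-0.06],0],
    [[0,0,0],[-0.05,0,-0.03],0]
  ]
}}

```text
time: 16.82
eef_pos: [0.4823, -0.0405, 0.2166]
tcp_rot: [0.768, 0.641, 0.001, 0.002]
contact_force: [1.2, -0.4, -0.4]
opening: 0.001
finger_force: 0.0
```

{"method": "drive_tool", "body": {
  "moves": [
    [[0,0,0],[-0.06,0,0],0],
    [[0,0,0],[-0.06,0,0],0],
    [[0,0,0],[-0.06,0,0],0],
    [[0,0,0],[-0.03,0,0],0],
    [[0,0,0],[0,0,0],0]
  ]
}}

```text
time: 17.45
eef_pos: [0.4414, -0.2494, 0.2123]
tcp_rot: [0.771, 0.637, -0.001, -0.0]
contact_force: [-0.0, 0.2, 0.3]
opening: 0.0
finger_force: 0.0
```

```bash
python3 - <<'E'
from h import *
import cv2
st()
a=ctrl.read_camera("top")["image"][150:260,215:405,::-1];b=ctrl.read_camera("scene")["image"][165:275,240:430,::-1]
f=lambda i:cv2.resize(i,None,fx=2.7,fy=2.7,interpolation=3)
cv2.imwrite("pics/c7.png",np.vstack([f(a),f(b)]))
E
```

```text
t 17.45 stand x,y,z -0.0009 -0.3203 0.2123 F [-0.   0.2  0.3] open 0.0
```

View pics/c7.png

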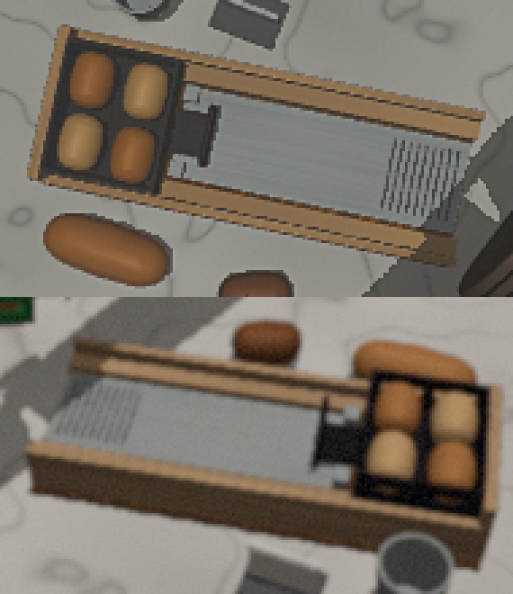

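The tray sits against the end stop, the teeth are up behind it at upper crop (190,97) and (183,170), the bystanders look undisturbed, and the arm is clear.

```bash
python3 -c "
from plant import ctrl
print(ctrl.sign_off())"
```

```text
the job is handed in; nothing more can be done
None
```

I held the bar down and pushed the tray over the teeth until it was home against the end stop. The catch then sprang up behind it, the arm is clear, and the job was handed in at about 17.5 s; the sign-off gave no verdict.

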